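# Slide the mosaic trivet into its circle and set its centre tile

## Task

Push the round mosaic trivet across the orange mat, keeping it flat on the mat, until it lies wholly inside the white circle. Then place the white tile with the blue diamond, diamond up, in the middle of the trivet, centred in the painted square and with its sides parallel to it; put it down gently instead of dropping it. Leave everything else where it is.

Things in the scene. Friction and masses are not known exactly. Their poses are not given: they have to be found in the camera images.
- trivet: round wooden board 160 mm across and 18 mm thick, about 0.35 kg, lying loose on the orange mat, with a border of coloured mosaic pieces flush in its top and, in the middle of the top, a black painted square outline (62 mm inside, 70 mm outside). Origin: centre of its underside; z up; x and y run parallel to the sides of the painted square
- circle_center (a point): centre of the white circle painted on the orange mat (192 mm across inside its line, the line 7 mm wide), on the mat's surface, which is 2 mm above the table; the circle is flat and cannot be moved
- medallion: white square ceramic tile with a blue diamond on top, 50 x 50 x 12 mm, about 70 g, lying flat on the mat, diamond up. Origin: centre of its underside; z up; x and y parallel to its sides
- spare_tile: plain all-blue square tile, 50 x 50 x 12 mm, a bystander that lies near the medallion. Origin: centre of the underside
- plate: pale green round plate, 210 mm across, 22 mm high, at the left; a bystander. Origin: centre of the underside
- glue: white glue bottle with a blue label and orange cap, 54 mm across, 140 mm tall, at the left; a bystander. Origin: centre of the underside
- jar: green glass jar with a steel cap, 70 mm across, 70 mm tall, at the far side; a bystander. Origin: centre of the underside
- tape: pink ring of tape, 80 mm across, 20 mm high, at the right; a bystander. Origin: centre of the underside
- nippers: tile nippers with black handles, about 160 mm long, 14 mm high, at the right; a bystander. Origin: on the underside, near the pivot
Mind the look-alikes: they are no part of the job. Leave any red look-alike of the trivet alone.

How it is judged:
By the outcome, as a careful person would: the job done as asked, in the order asked, and still so for the second after the job is handed in, with the robot touching nothing.
It also fails if it takes over 64 s, if anything falls off the work surface, if the arm or the gripper's body presses on something with over 40 N, if the wrist force passes 120 N, or if a joint passes its speed limit or range.

## Robot

A 6-joint arm with a two-finger parallel gripper is mounted at the origin on the work surface. World frame = base frame: x ahead of the robot, y to its left, z up, the work surface at z = 0. Lengths are in mm, angles in rad, forces in N, time in s.
With the tool pointing down it reaches from about 300 to 1000 mm from the base axis. Payload 5.1 kg.
Tool frame: the origin (TCP) lies on the centre line of the jaws, within the pads' length; the fingertips stand arm.tips_ahead ahead of it and the grasp point (between the pads) lies 8 mm behind it (arm.tips_ahead is the distance from the TCP to the fingertips, in mm); z points along the fingers, y is the line along which they close (so a half turn about z gives the same grasp; the last joint's range is limited). The gripper opens to 95 mm and grips with 3 to 60 N. Pads are 20 mm wide; open, the fingers measure 119 mm over their backs; the gripper's body (75 mm by 180 mm) begins 59 mm behind the grasp point.
Start: joints at [1.053, 0.124, 1.65, -0, 1.367, -0.083], TCP at [273.817, 589.499, 225.656] pointing down, gripper open.
Joint ranges: [-2.61, 2.61], [-1.02, 2.33], [0.03, 2.71], [-1.35, 4.49], [0.32, 2.68], [-2.91, 2.91]. Speed limits (rad/s): [2.57, 2.57, 3.14, 3.14, 3.14, 3.14].

## Interface

Orientations are given as a unit quaternion [x, y, z, w].
In Python, from plant import arm gives the robot as it stands. The module is installed in compiled form; this text tells all that it offers.
- The arm moves only by the tool apply_moves, never from a script. Its argument "moves" is a list of rows, each a list of 5 numbers: the shift along the world's x, y, z in units of 50 mm (1.0 is 50 mm), then the turn about the world's z in degrees, then the opening, from 0 (shut) to 1 (fully open). A call has 1 to 12 rows; each row is the pose to reach, as a shift and turn from the pose commanded when the call began; what a row does not reach only later rows make up. A row lasts 1/8 s, in which the tool goes at most 62.5 mm and 10.7 degrees, less where a joint would pass 70% of its speed; a pose out of reach is approached as far as the arm can. A call with a gripper value outside its range is refused whole. The fingers move at their own pace and stop on an object; "grip_force" is the grip in N (left out, the last holds). Time passes only in rows, so rows that repeat a pose let the fingers close. It gives the time, the measured TCP pose, the force, the opening and the grip force at its end, in the units of the state.
- arm.sense(): the state, without advancing time (a new reading comes with each control period).
- arm.camera(name): name is "scene" or "top" or "wrist"; returns a dict with "pixels" (400x640x3 uint8, red, green, blue), "fx", "fy", "cx", "cy" (pixels), "R" (3x3) and "t" (3): a world point X has camera coordinates R X + t. Camera axes: x right, y down, z forward; pixel columns grow to the right and rows downward; lengths in mm; the calibration is good to about 2 mm. A picture is of the moment at which its call begins. There is no depth.
- arm.job_done(): hands the job in; it is judged then, once.
The state is a dict: "time_s": time; "joint_pos": joint angles; "dq": joint speeds; "joint_efforts": joint torques, N m; "tcp_pos": TCP position; "tool_rot": TCP orientation; "force": force on the tool from outside, world axes, zero at the start; "torque": the same for the moment, N m; "finger_gap": finger opening in mm; "gripper_force": force on a finger pad.
Only numpy, scipy, OpenCV 4.12 (cv2) and the standard library are available. Lean on these libraries where they do the work, as an engineer would, in place of code of your own. Each camera call takes 0.05 s, during which the arm holds its last target. There are 200 camera calls.

## Working session

There is one attempt and no reset: what is moved stays moved. The work goes in short steps, Python scripts to look and compute and a tool call to move; the robot and the scene stay as the last step left them, time stands still between calls to the robot, and variables do not carry over. Pictures are saved under pics/ and viewed, at most 10 in all, crops included, and the job is handed in when it is done.

Besides the shell and the picture viewer there is one more tool, called after ">>>" by a JSON object that holds its "op" and its "data". apply_moves: Moves the arm, as the interface text tells. Its arguments: {"type":"object","properties":{"moves":{"type":"array","items":{"type":"array","items":{"type":"number"}}},"grip_force":{"type":"number"}},"required":["moves"]}

```bash
mkdir -p pics
cat > h.py <<'E'
import numpy as np, cv2
from plant import arm
def ray(c,uv,z):
    uv=np.atleast_2d(uv).astype(float); R=np.array(c["R"]);t=np.array(c["t"])
    d=np.c_[(uv[:,0]-c["cx"])/c["fx"],(uv[:,1]-c["cy"])/c["fy"],np.ones(len(uv))]@R
    o=-R.T@t
    return o+d*((z-o[2])/d[:,2])[:,None]
def proj(c,X):
    p=np.atleast_2d(X)@np.array(c["R"]).T+np.array(c["t"])
    return np.c_[p[:,0]/p[:,2]*c["fx"]+c["cx"],p[:,1]/p[:,2]*c["fy"]+c["cy"]]
def save(n,p): cv2.imwrite("pics/"+n,cv2.cvtColor(p,cv2.COLOR_RGB2BGR))
E
python3 - <<'E'
from h import *
s=arm.sense();print(s["tcp_pos"],s["tool_rot"],s["finger_gap"],arm.tips_ahead)
for n in("top","scene"):
    c=arm.camera(n);save(n+"0.png",c["pixels"]);print(n,c["fx"],-np.array(c["R"]).T@np.array(c["t"]),np.round(c["R"],2).tolist())
E
```

```text
[273.51855866 588.97896611 224.39456175] [ 2.15680481e-01  9.76463456e-01 -9.82130978e-04 -2.89485509e-04] 94.97266075711413 11.0
top 450.9310882906986 [ 338.87349676  -62.33302973 1671.6505687 ] [[0.0, -1.0, -0.02], [-0.99, -0.0, -0.13], [0.13, 0.02, -0.99]]
scene 409.5192527561451 [1126.04438547  624.27604808 1011.19346396] [[-0.74, 0.67, -0.02], [0.51, 0.54, -0.67], [-0.44, -0.51, -0.74]]
```

View pics/top0.png

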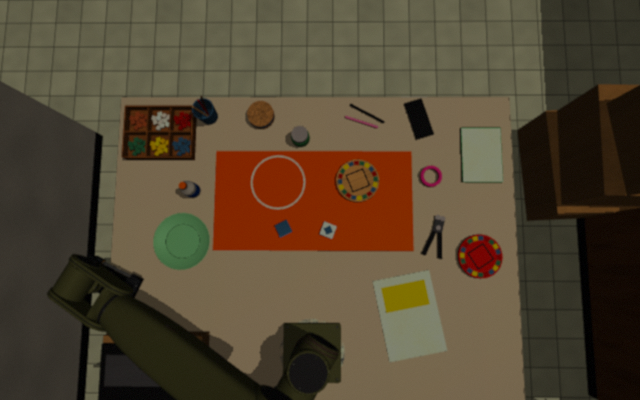

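View pics/scene0.png

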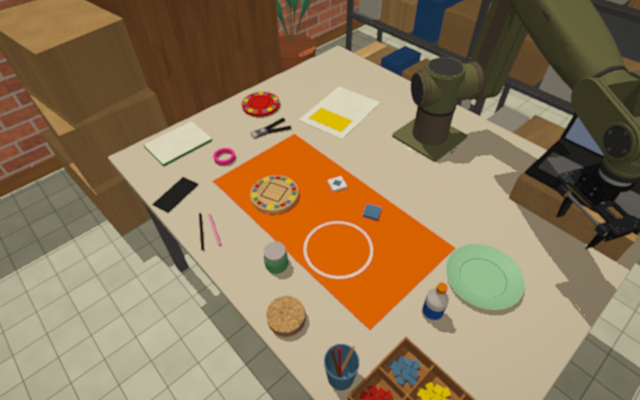

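The top view shows the white circle at (278,182), the wooden trivet with the black square at (357,181), the white tile with the blue diamond at (328,230), the plain blue tile at (283,228) and the red look-alike trivet at (479,256). The scene view agrees: circle (338,249), trivet (275,193), medallion (337,184), spare tile (372,212). I'll measure and confirm in an enlarged crop.

```bash
cat >> h.py <<'E'
def blobs(c,z_of=None):
    """non-orange blobs on the mat: list of (centre px, area, contour), holes of the orange mask"""
    hsv=cv2.cvtColor(c["pixels"],cv2.COLOR_RGB2HSV)
    m=cv2.inRange(hsv,(3,190,60),(14,255,255))
    cs,h=cv2.findContours(m,cv2.RETR_CCOMP,cv2.CHAIN_APPROX_NONE)
    big=max(range(len(cs)),key=lambda i:cv2.contourArea(cs[i]))
    return [x[:,0,:] for i,x in enumerate(cs) if h[0][i][3]==big and cv2.contourArea(x)>60]
def circ(P):
    A=np.c_[2*P[:,:2],np.ones(len(P))];s=np.linalg.lstsq(A,(P[:,:2]**2).sum(1),rcond=None)[0]
    return s[:2],np.sqrt(s[2]+s[0]**2+s[1]**2)
E
python3 - <<'E'
from h import *
for n in("top","scene"):
    c=arm.camera(n)
    for b in blobs(c):
        a=cv2.contourArea(b.astype(np.int32)); z=14 if a<800 else 20
        for z in (2,14,20):
            P=ray(c,b,z); ctr,r=circ(P); rc=cv2.minAreaRect(P[:,:2].astype(np.float32))
            print(n,b.mean(0).round(),a,z,ctr.round(1),r.round(1),np.round(rc[0],1),np.round(rc[1],1),round(rc[2],1))
c=arm.camera("top");a=cv2.resize(c["pixels"][140:250,250:410],None,fx=5,fy=5,interpolation=cv2.INTER_CUBIC)
save("crop1.png",a)
E
```

```text
top [328. 230.] 256.5 2 [435.3 -54.6] 33.7 [435.3 -54.5] [63.8 62.5] 68.5
top [328. 230.] 256.5 14 [434.6 -54.6] 33.5 [434.6 -54.6] [63.3 62.1] 68.5
top [328. 230.] 256.5 20 [434.2 -54.7] 33.3 [434.3 -54.6] [63.1 61.8] 68.5
top [283. 229.] 227.5 2 [439.4 111.2] 31.9 [439.7 111.8] [58.3 59.4] 26.9
top [283. 229.] 227.5 14 [438.7 110. ] 31.7 [439.  110.6] [57.9 59. ] 26.9
top [283. 229.] 227.5 20 [438.3 109.3] 31.6 [438.6 109.9] [57.7 58.8] 26.9
top [356. 180.] 1349.0 2 [ 621.3 -165.2] 75.9 [ 623.3 -165. ] [159.5 163.4] 45.1
top [356. 180.] 1349.0 14 [ 619.3 -164.4] 75.4 [ 621.3 -164.3] [158.4 162.2] 45.1
top [356. 180.] 1349.0 20 [ 618.2 -164.1] 75.1 [ 620.3 -163.9] [157.8 161.6] 45.1
top [278. 182.] 2519.0 2 [615. 134.] 107.2 [614.7 134.5] [213.2 215. ] 0.2
top [278. 182.] 2519.0 14 [613.  132.6] 106.5 [612.7 133. ] [211.7 213.5] 0.2
top [278. 182.] 2519.0 20 [612.  131.9] 106.1 [611.7 132.3] [210.9 212.7] 0.2
scene [338. 249.] 3431.0 2 [614.9 131.2] 108.5 [614.7 131.8] [218.3 216.2] 9.1
scene [338. 249.] 3431.0 14 [621. 137.] 107.2 [620.8 137.6] [215.7 213.6] 9.1
scene [338. 249.] 3431.0 20 [624. 140.] 106.5 [623.8 140.6] [214.4 212.3] 9.1
scene [372. 211.] 289.5 2 [435.9 104.1] 35.7 [436.  103.9] [71.3 62. ] 26.0
scene [372. 211.] 289.5 14 [444.1 110.2] 35.3 [444.2 110.1] [70.5 61.3] 26.0
scene [372. 211.] 289.5 20 [448.3 113.3] 35.1 [448.3 113.2] [70.1 60.9] 26.0
scene [337. 183.] 281.5 2 [429.5 -62.4] 38.9 [429.4 -62.3] [77.7 67.7] 70.0
scene [337. 183.] 281.5 14 [437.8 -54.3] 38.5 [437.7 -54.1] [76.8 66.9] 70.0
scene [337. 183.] 281.5 20 [441.9 -50.2] 38.3 [441.8 -50. ] [76.3 66.5] 70.0
scene [274. 194.] 1575.0 2 [ 614.6 -174.6] 88.4 [ 612.5 -174.6] [181.  172.3] 87.9
scene [274. 194.] 1575.0 14 [ 620.7 -165.1] 87.3 [ 618.6 -165.1] [178.8 170.3] 87.9
scene [274. 194.] 1575.0 20 [ 623.8 -160.4] 86.8 [ 621.6 -160.4] [177.8 169.2] 87.9
```

View pics/crop1.png

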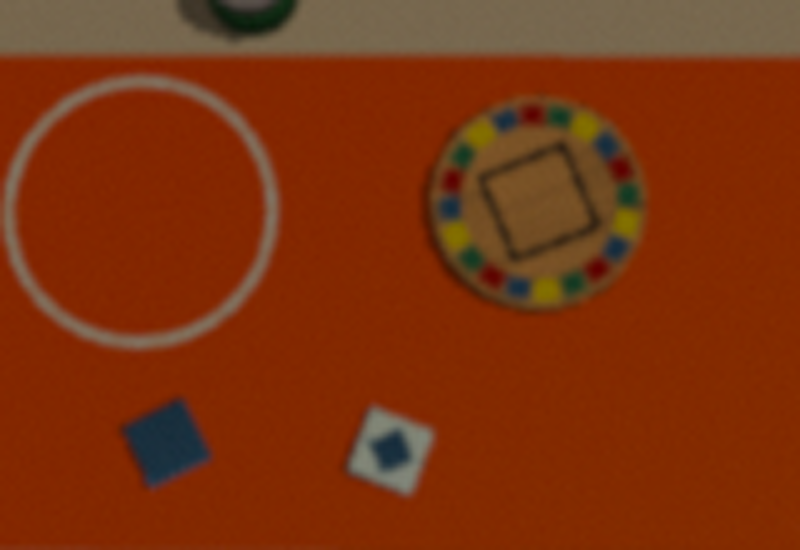

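The crop settles which is which: the target trivet is the wooden one with the black square outline (540,205 in the crop). The medallion is the white tile with the blue diamond (390,450). The blue tile (165,443) and the red trivet don't match the descriptions. I'll go behind the trivet on its right (-y) side, with the open fingers along x for a stable two-point push.

>>> {"op": "apply_moves", "data": {"moves": [[6.92,-17.1,0,-65.1,1],[6.92,-17.1,0,-65.1,1],[6.92,-17.1,0,-65.1,1],[6.92,-17.1,0,-65.1,1],[6.92,-17.1,0,-65.1,1],[6.92,-17.1,0,-65.1,1],[6.92,-17.1,0,-65.1,1],[6.92,-17.1,0,-65.1,1],[6.92,-17.1,0,-65.1,1],[6.92,-17.1,0,-65.1,1],[6.92,-17.1,0,-65.1,1],[6.92,-17.1,0,-65.1,1]]}}

```text
time_s: 1.75
tcp_pos: [555.6, -107.8, 225.8]
tool_rot: [0.707, 0.707, 0.0, 0.0]
force: [0.9, 0.0, 1.3]
finger_gap: 95.2
gripper_force: 0.0
```

>>> {"op": "apply_moves", "data": {"moves": [[0,0,0,0,1],[0,0,0,0,1]]}}

```text
time_s: 2.0
tcp_pos: [554.9, -105.7, 225.3]
tool_rot: [0.707, 0.707, -0.0, -0.001]
force: [0.2, 0.2, -0.5]
finger_gap: 94.8
gripper_force: 0.0
```

>>> {"op": "apply_moves", "data": {"moves": [[1.29,-3.16,0,0,1],[1.29,-3.16,0,0,1],[1.29,-3.16,0,0,1],[1.29,-3.16,-1.2,0,1],[1.29,-3.16,-2.4,0,1],[1.29,-3.16,-3.3,0,1],[1.29,-3.16,-3.3,0,1],[1.29,-3.16,-3.3,0,1]]}}

```text
time_s: 3.0
tcp_pos: [621.1, -263.3, 63.1]
tool_rot: [0.707, 0.708, 0.001, 0.001]
force: [0.5, -0.2, -0.1]
finger_gap: 95.5
gripper_force: 0.0
```

Run:
```python
from h import *
print(np.mean([arm.sense()["tcp_pos"] for _ in range(3)],0).round(1))
c=arm.camera("wrist");save("w1.png",c["pixels"])
```

```text
[ 621.1 -263.3   63.1]
```

View pics/w1.png

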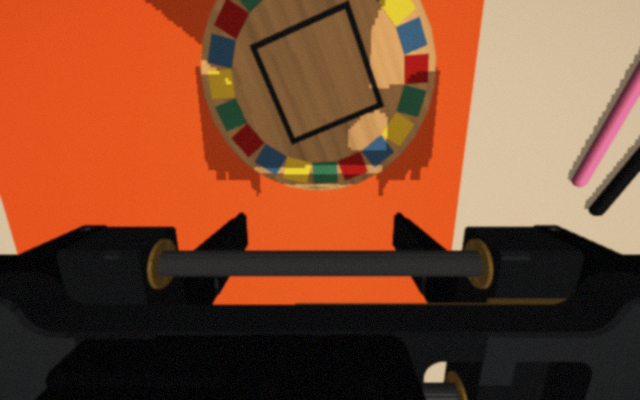

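The wrist view shows the trivet centred between the fingers (column ~319), with its near edge at row 188 clear ahead of the fingertips. Next I lower the arm.

>>> {"op": "apply_moves", "data": {"moves": [[0,0,-0.3,0,1],[0,0,-0.6,0,1],[0,0,-0.8,0,1],[0,0,-0.86,0,1],[0,0,-0.86,0,1]]}}

```text
time_s: 3.68
tcp_pos: [619.5, -263.7, 17.2]
tool_rot: [0.707, 0.707, -0.0, -0.0]
force: [1.0, 0.3, 1.1]
finger_gap: 94.9
gripper_force: 0.0
```

>>> {"op": "apply_moves", "data": {"moves": [[0,0.2,0,0,1],[0,0.4,0,0,1],[0,0.55,0,0,1],[0,0.7,0,0,1],[0,0.9,0,0,1],[0,1.1,0,0,1],[0,1.3,0,0,1],[-0.01,1.5,0,0,1],[-0.02,1.7,0,0,1],[-0.03,1.9,0,0,1],[-0.03,2.1,0,0,1],[-0.04,2.3,0,0,1]]}}

```text
time_s: 5.18
tcp_pos: [617.8, -148.2, 17.8]
tool_rot: [0.707, 0.707, 0.0, 0.0]
force: [0.0, -3.2, 2.7]
finger_gap: 94.9
gripper_force: 1.8
```

>>> {"op": "apply_moves", "data": {"moves": [[-0.01,0.2,0,0,1],[-0.01,0.4,0,0,1],[-0.02,0.6,0,0,1],[-0.02,0.8,0,0,1],[-0.03,1.0,0,0,1],[-0.03,1.2,0,0,1],[-0.04,1.4,0,0,1],[-0.04,1.6,0,0,1],[-0.05,1.8,0,0,1],[-0.05,2.0,0,0,1],[-0.06,2.2,0,0,1],[-0.06,2.4,0,0,1]]}}

```text
time_s: 6.68
tcp_pos: [614.5, -28.1, 17.6]
tool_rot: [0.707, 0.707, -0.0, -0.0]
force: [-1.3, -3.9, 2.4]
finger_gap: 95.1
gripper_force: 2.3
```

Run:
```python
from h import *
print(np.round(arm.sense()["tcp_pos"],1))
c=arm.camera("top");save("t2.png",c["pixels"])
save("t2c.png",cv2.resize(c["pixels"][130:250,230:410],None,fx=4,fy=4))
```

```text
[614.5 -28.1  17.6]
```

View pics/t2c.png

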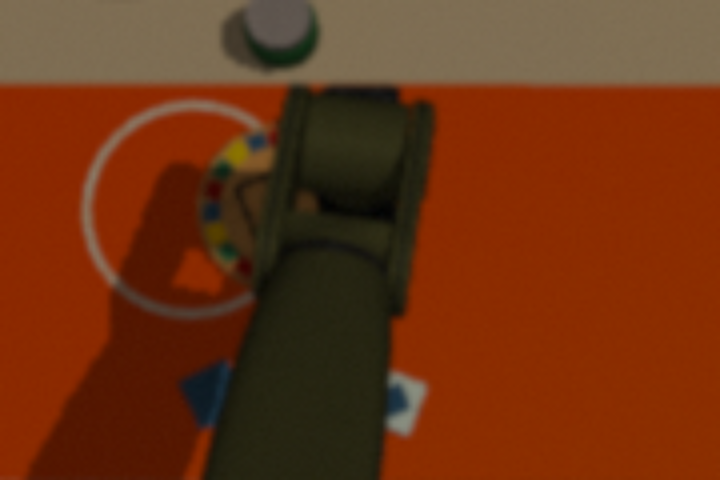

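The crop shows the trivet being pushed squarely into the circle: its leading edge is at (200,205) and the circle's centre is near (190,208). About 85 mm remain.

>>> {"op": "apply_moves", "data": {"moves": [[0,0.2,0,0,1],[0,0.4,0,0,1],[0,0.6,0,0,1],[0,0.8,0,0,1],[0,1.0,0,0,1],[0,1.2,0,0,1],[0,1.38,0,0,1],[0,1.52,0,0,1],[0,1.62,0,0,1],[0,1.68,0,0,1],[0,1.7,0,0,1],[0,1.7,0,0,1]]}}

```text
time_s: 8.22
tcp_pos: [614.5, 56.4, 17.5]
tool_rot: [0.707, 0.707, 0.0, -0.0]
force: [0.1, -0.8, -0.5]
finger_gap: 95.2
gripper_force: 0.8
```

>>> {"op": "apply_moves", "data": {"moves": [[0,-0.2,0,0,1],[0,-0.6,0,0,1],[0,-1.0,0.5,0,1],[0,-1.5,1.5,0,1],[0,-2.3,2.5,0,1],[0,-3.3,3.5,0,1],[0,-4.3,3.5,0,1],[0,-5.3,3.5,0,1],[0,-6.3,3.5,0,1],[0,-7,3.5,0,1],[0,-7,3.5,0,1],[0,-7,3.5,0,1]]}}

```text
time_s: 9.72
tcp_pos: [614.2, -294.0, 192.5]
tool_rot: [0.707, 0.707, 0.0, -0.0]
force: [0.7, 0.1, -0.1]
finger_gap: 95.1
gripper_force: 0.0
```

```bash
cat > m.py <<'E'
from h import *
s=arm.sense();print(np.round(s["tcp_pos"],1),s["tool_rot"])
for n in("top","scene"):
    c=arm.camera(n);p=c["pixels"];save("t3%s.png"%n,p)
    X,Y=np.mgrid[500:730,20:250]; 
    # ortho view of trivet top (z=20), 4px/mm not needed: 2 px/mm
    def ortho(x0,y0,w,z,k=3):
        g=np.arange(0,2*w,1/k); gx,gy=np.meshgrid(x0-w+g,y0-w+g,indexing="ij")
        uv=proj(c,np.c_[gx.ravel(),gy.ravel(),np.full(gx.size,z)]).astype(np.float32)
        return cv2.remap(p,uv[:,0].reshape(gx.shape),uv[:,1].reshape(gx.shape),cv2.INTER_CUBIC)
    o=ortho(615,132,112,20); save("o_%s.png"%n,o)
    for b in blobs(c):
        a=cv2.contourArea(b.astype(np.int32))
        z=2 if a>1000 else 14
        P=ray(c,b,z);print(n,b.mean(0).round(),a,circ(P)[0].round(1),circ(P)[1].round(1))
E
python3 m.py
python3 - <<'E'
import cv2,numpy as np
a=[cv2.resize(cv2.imread("pics/o_%s.png"%n),(400,400)) for n in("top","scene")]
cv2.imwrite("pics/o2.png",np.hstack(a))
E
```

```text
[ 614.2 -294.   192.5] [ 7.07464447e-01  7.06748832e-01  1.68034451e-04 -3.40747071e-04]
top [328. 230.] 252.0 [434.6 -55.2] 33.1
top [283. 228.] 226.0 [439.2 109.7] 31.5
top [278. 182.] 2521.0 [614.9 134.1] 107.3
scene [338. 249.] 3439.0 [614.8 131.2] 108.6
scene [372. 211.] 292.5 [444.2 110.2] 35.5
scene [337. 183.] 286.5 [438.2 -53.8] 38.8
```

View pics/o2.png

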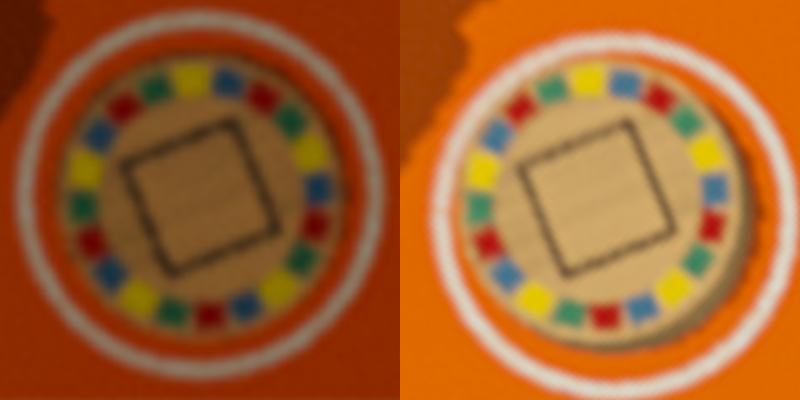

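The trivet lies well inside the circle in both rectified views, and its painted square is turned by about 20.7°. I'll go close to the medallion, turned to match it (-21.5°), and measure with the wrist camera.

>>> {"op": "apply_moves", "data": {"moves": [[-4.14,3.3,0,-21.5,1],[-4.14,3.3,0,-21.5,1],[-4.14,3.3,0,-21.5,1],[-4.14,3.3,0,-21.5,1],[-4.14,3.3,0,-21.5,1],[-4.14,3.3,0,-21.5,1],[-4.14,3.3,0,-21.5,1]]}}

```text
time_s: 10.7
tcp_pos: [408.9, -129.3, 193.4]
tool_rot: [0.827, 0.563, 0.0, 0.001]
force: [0.3, -0.1, -0.6]
finger_gap: 95.0
gripper_force: 0.0
```

```bash
cat > w.py <<'E'
from h import *
import sys
s=arm.sense();c=arm.camera("wrist");p=c["pixels"];q=s["tool_rot"]
yaw=np.degrees(np.arctan2(2*q[0]*q[1],q[1]**2-q[0]**2))
print(np.round(s["tcp_pos"],1),"tool y at",yaw.round(2))
hsv=cv2.cvtColor(p,cv2.COLOR_RGB2HSV)
m=cv2.inRange(hsv,(0,0,140),(179,70,255))|cv2.inRange(hsv,(95,60,50),(125,255,255))
m=cv2.morphologyEx(m,cv2.MORPH_CLOSE,np.ones((5,5)))
z=float(sys.argv[1])
for b in cv2.findContours(m,cv2.RETR_EXTERNAL,cv2.CHAIN_APPROX_NONE)[0]:
    if cv2.contourArea(b)<1500: continue
    P=ray(c,b[:,0],z)[:,:2].astype(np.float32);r=cv2.minAreaRect(P)
    if 30<r[1][0]<70: print(b[:,0].mean(0).round(),cv2.contourArea(b),np.round(r[0],1),np.round(r[1],1),round(r[2],1))
save(sys.argv[2],p)
E
python3 w.py 14 w2.png
```

```text
[ 408.9 -129.3  193.4] tool y at 111.5
[274. 291.] 2553.0 [ 287.8 -253. ] [ 43.9 162.2] 67.7
```

View pics/w2.png

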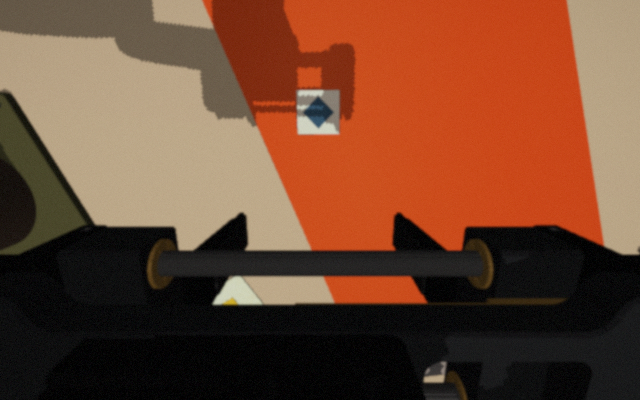

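The medallion is at (318,112) in the wrist view, square to the image and partly in the arm's shadow. I'll loosen the mask for the shadow.

Run:
```python
from h import *
p=cv2.cvtColor(cv2.imread("pics/w2.png"),cv2.COLOR_BGR2RGB);c=arm.camera("wrist")
hsv=cv2.cvtColor(p,cv2.COLOR_RGB2HSV)
m=cv2.bitwise_not(cv2.inRange(hsv,(0,140,20),(20,255,255)));m[:,:270]=0;m[:75]=0;m[150:]=0;m[:,365:]=0
b=max(cv2.findContours(m,cv2.RETR_EXTERNAL,cv2.CHAIN_APPROX_NONE)[0],key=cv2.contourArea)
print(cv2.boundingRect(b))
r=cv2.minAreaRect(ray(c,b[:,0],14)[:,:2].astype(np.float32));print(r)
print(ray(c,[[318,112]],14), -np.array(c["R"]).T@c["t"])
# diamond
d=cv2.inRange(hsv,(90,80,20),(125,255,255));d[:80]=0;d[145:]=0;d[:,:290]=0;d[:,350:]=0
M=cv2.moments(d,True);print(ray(c,[[M["m10"]/M["m00"],M["m01"]/M["m00"]]],14))
```

```text
(296, 89, 44, 46)
((434.4084167480469, -55.4080810546875), (50.6627197265625, 51.04158020019531), 68.4798355102539)
[[434.88017819 -55.67185481  14.        ]] [433.66493405 -63.91748625 352.74675434]
[[434.75799023 -55.61765926  14.        ]]
```

>>> {"op": "apply_moves", "data": {"moves": [[0.53,1.48,0,0,1],[0.53,1.48,-0.8,0,1],[0.53,1.48,-1.8,0,1],[0.53,1.48,-2.7,0,1],[0.53,1.48,-2.7,0,1],[0.53,1.48,-2.7,0,1]]}}

```text
time_s: 11.55
tcp_pos: [435.6, -55.3, 59.1]
tool_rot: [0.827, 0.562, 0.001, 0.001]
force: [0.2, 0.8, 1.0]
finger_gap: 95.3
gripper_force: 0.0
```

>>> {"op": "apply_moves", "data": {"moves": [[0,0,0,0,1],[0,0,0,0,1]]}}

```text
time_s: 11.8
tcp_pos: [435.5, -55.1, 59.5]
tool_rot: [0.827, 0.563, 0.001, 0.001]
force: [0.5, -0.9, -0.3]
finger_gap: 94.9
gripper_force: 0.0
```

>>> {"op": "apply_moves", "data": {"moves": [[0,0,-0.4,0,1],[0,0,-0.7,0,1],[0,0,-0.86,0,1],[0,0,-0.86,0,1],[0,0,-0.86,0,0.6],[0,0,-0.86,0,0.45],[0,0,-0.86,0,0.45],[0,0,-0.86,0,0.45],[0,0,-0.86,0,0.45],[0,0,-0.86,0,0.45]], "grip_force": 15}}

```text
time_s: 13.05
tcp_pos: [434.2, -54.7, 14.7]
tool_rot: [0.827, 0.563, 0.0, 0.0]
force: [-0.6, -0.0, 0.4]
finger_gap: 49.7
gripper_force: 15.0
```

>>> {"op": "apply_moves", "data": {"moves": [[0,0,0.3,0,0.45],[0,0,1,0,0.45],[0,0,2,0,0.45],[0,0,3.2,0,0.45],[1,0.5,3.2,10,0.45],[2,1,3.2,20,0.45],[3,1.5,3.2,30,0.45],[4.24,2.06,3.2,40,0.45],[4.24,2.06,3.2,42.2,0.45],[4.24,2.06,3.2,42.2,0.45],[4.24,2.06,3.2,42.2,0.45],[4.24,2.06,3.2,42.2,0.45]]}}

```text
time_s: 14.55
tcp_pos: [645.4, 47.7, 175.5]
tool_rot: [0.569, 0.822, 0.0, 0.0]
force: [1.1, 0.3, -0.6]
finger_gap: 49.6
gripper_force: 15.0
```

```bash
cat > v.py <<'E'
from h import *
s=arm.sense();c=arm.camera("wrist");p=c["pixels"];save("w3.png",p);q=s["tool_rot"]
print(np.round(s["tcp_pos"],1),"tool y",(90-np.degrees(np.arctan2(2*q[0]*q[1],q[1]**2-q[0]**2))).round(2),s["finger_gap"])
hsv=cv2.cvtColor(p,cv2.COLOR_RGB2HSV)
m=cv2.inRange(hsv,(0,0,0),(179,255,75));m[215:]=0
cs,h=cv2.findContours(m,cv2.RETR_CCOMP,cv2.CHAIN_APPROX_NONE)
for b,hh in zip(cs,h[0]):
    a=cv2.contourArea(b)
    if a>1200: r=cv2.minAreaRect(ray(c,b[:,0],20)[:,:2].astype(np.float32));print("hole" if hh[3]>=0 else "outer",a,b[:,0].mean(0).round(),np.round(r[0],1),np.round(r[1],1),round(r[2],2))
E
python3 v.py
```

```text
[645.4  47.7 175.5] tool y 20.62 49.56765524764387
outer 4283.0 [320.  99.] [613.4 131.5] [69.7 70.4] 22.26
hole 3657.5 [320. 100.] [613.7 131. ] [65.2 65.7] 22.16
```

View pics/w3.png

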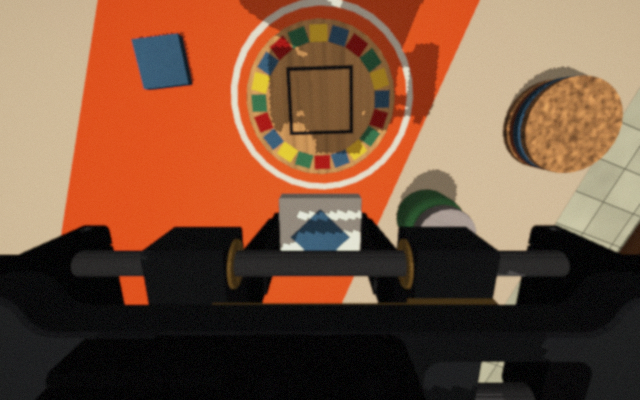

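The wrist view shows the painted square at (320,99), rotated slightly against the image (~1.5°), and the medallion held flat and diamond up at (320,222). I'll check the tile's position in the jaws and work out the placing shift.

Run:
```python
from h import *
s=arm.sense();c=arm.camera("wrist");t=np.array(s["tcp_pos"]);a=np.radians(20.65)
ty=np.array([np.cos(a),np.sin(a),0]);f=np.array([-np.sin(a),np.cos(a),0])
for z in(-.7,-12.7): print(z,proj(c,[t+k*f+g*ty+[0,0,z] for k,g in((25,-25),(25,25),(0,0))]).round(1).tolist())
p=c["pixels"];col=p[185:222,320].astype(int);print([(185+i,*x) for i,x in enumerate(col.tolist()) if 5<i<32])
row=p[202].astype(int);g=np.abs(np.diff(row.sum(1)));print([i for i in range(265,375) if g[i]>60])
print("to square",(np.array([613.55,131.3])-t[:2])/50, "-z")
```

```text
-0.7 [[278.5, 197.8], [362.1, 197.7], [320.3, 236.6]]
-12.7 [[281.1, 192.6], [359.3, 192.6], [320.3, 229.2]]
[(191, 223, 91, 36), (192, 210, 90, 42), (193, 175, 92, 63), (194, 125, 87, 72), (195, 102, 88, 79), (196, 98, 89, 82), (197, 105, 100, 89), (198, 126, 117, 104), (199, 141, 132, 118), (200, 144, 135, 123), (201, 148, 138, 124), (202, 146, 136, 123), (203, 147, 137, 125), (204, 148, 139, 125), (205, 145, 136, 123), (206, 146, 134, 123), (207, 146, 137, 124), (208, 137, 130, 120), (209, 107, 104, 100), (210, 75, 78, 83), (211, 46, 65, 80), (212, 52, 82, 100), (213, 58, 91, 114), (214, 61, 94, 119), (215, 60, 96, 121), (216, 61, 95, 119)]
[]
to square [-0.63877227  1.67159275] -z
```

>>> {"op": "apply_moves", "data": {"moves": [[-0.64,1.67,0,1.5,0.45],[-0.64,1.67,0,1.5,0.45],[-0.64,1.67,-0.7,1.5,0.45],[-0.64,1.67,-1.5,1.5,0.45],[-0.64,1.67,-2.1,1.5,0.45],[-0.64,1.67,-2.4,1.5,0.45],[-0.64,1.67,-2.6,1.5,0.45],[-0.64,1.67,-2.7,1.5,0.45],[-0.64,1.67,-2.7,1.5,0.45],[-0.64,1.67,-2.7,1.5,0.45]]}}

```text
time_s: 15.9
tcp_pos: [614.9, 131.8, 40.7]
tool_rot: [0.558, 0.83, 0.001, 0.001]
force: [1.1, 0.2, -1.2]
finger_gap: 49.9
gripper_force: 15.0
```

>>> {"op": "apply_moves", "data": {"moves": [[0,0,-0.03,0,0.45],[0,0,-0.06,0,0.45],[0,0,-0.09,0,0.45],[0,0,-0.12,0,0.45],[0,0,-0.12,0,0.45],[0,0,-0.12,0,0.45]]}}

```text
time_s: 16.65
tcp_pos: [614.2, 131.8, 33.6]
tool_rot: [0.558, 0.83, -0.0, -0.0]
force: [0.5, -1.4, -0.5]
finger_gap: 49.7
gripper_force: 15.0
```

>>> {"op": "apply_moves", "data": {"moves": [[-0.01,-0.01,-0.01,0,0.45],[-0.01,-0.01,-0.02,0,0.45],[-0.01,-0.01,-0.02,0,0.45]]}}

```text
time_s: 17.02
tcp_pos: [613.7, 131.3, 32.8]
tool_rot: [0.558, 0.83, 0.0, 0.0]
force: [0.7, -0.8, -0.8]
finger_gap: 49.8
gripper_force: 15.0
```

Run:
```python
from h import *
s=arm.sense();print(np.round(s["tcp_pos"],1),np.round(s["force"],1))
```

```text
[613.7 131.3  32.8] [ 0.7 -0.8 -0.8]
```

>>> {"op": "apply_moves", "data": {"moves": [[0,0,-0.01,0,0.45],[0,0,-0.02,0,0.45],[0,0,-0.02,0,0.45]]}}

```text
time_s: 17.4
tcp_pos: [613.8, 131.3, 32.8]
tool_rot: [0.558, 0.83, -0.0, 0.0]
force: [-3.8, -0.3, 6.6]
finger_gap: 50.4
gripper_force: 15.0
```

Contact is felt (6.6 N upward). I'll release gently and rise.

>>> {"op": "apply_moves", "data": {"moves": [[0,0,0.01,0,0.54],[0,0,0.01,0,0.58],[0,0,0.01,0,0.65],[0,0,0.01,0,0.75],[0,0,0.01,0,0.75],[0,0,0.3,0,0.75],[0,0,0.8,0,0.75],[0,0,1.8,0,0.75],[0.64,-1.67,3,0,0.75],[0.64,-1.67,3,0,0.75],[0.64,-1.67,3,0,0.75],[0.64,-1.67,3,0,0.75]]}}

```text
time_s: 18.9
tcp_pos: [645.2, 48.1, 181.6]
tool_rot: [0.558, 0.83, 0.0, -0.0]
force: [0.6, 0.5, -0.2]
finger_gap: 71.0
gripper_force: 0.0
```

```bash
sed -i 's/w3.png/w4.png/' v.py; python3 v.py
python3 - <<'E'
from h import *
c=arm.camera("wrist");p=c["pixels"]
hsv=cv2.cvtColor(p,cv2.COLOR_RGB2HSV)
m=cv2.inRange(hsv,(0,0,110),(179,50,255))|cv2.inRange(hsv,(90,80,40),(125,255,255))
k=np.zeros_like(m);cv2.circle(k,(320,100),42,255,-1);m&=k
m=cv2.morphologyEx(m,cv2.MORPH_CLOSE,np.ones((5,5)))
b=max(cv2.findContours(m,cv2.RETR_EXTERNAL,cv2.CHAIN_APPROX_NONE)[0],key=cv2.contourArea)
print(cv2.minAreaRect(ray(c,b[:,0],32)[:,:2].astype(np.float32)))
t=arm.camera("top")["pixels"]
a=cv2.resize(p[0:210,220:420],(571,600));b=cv2.resize(t[150:220,245:271+40],(229,243))
a[:243,:0]=0;save("fin.png",np.hstack([a,np.vstack([b,np.zeros((357,229,3),np.uint8)])]))
E
```

```text
[645.2  48.1 181.6] tool y 22.17 71.00557493739566
outer 4053.5 [322. 100.] [613.5 132. ] [70.1 70.3] 22.61
hole 3535.0 [322. 101.] [614.2 131.1] [66.3 64. ] 22.17
((614.0154418945312, 131.29666137695312), (49.15435791015625, 47.370147705078125), 22.202104568481445)
```

View pics/fin.png

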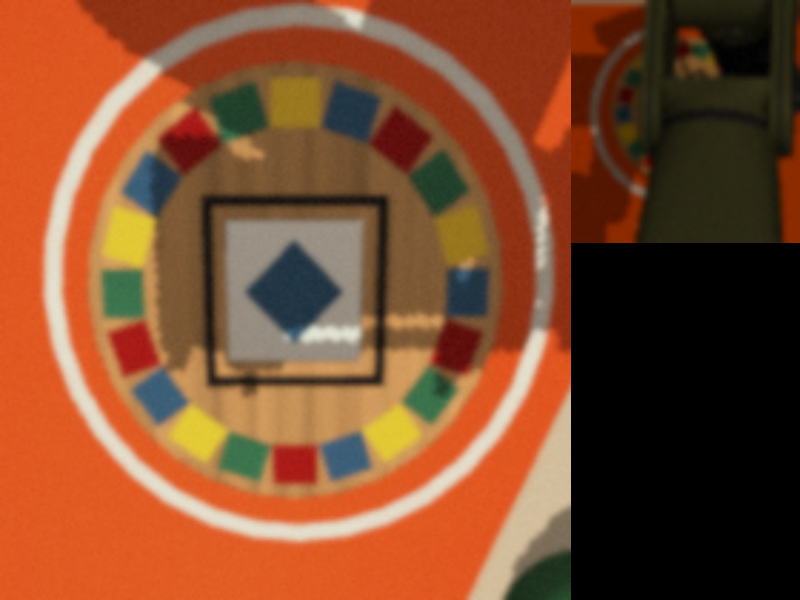

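The final view shows the tile, diamond up at (293,290), centred in the black square to under 1 mm and parallel to within about 0.5°. The trivet is wholly inside the white circle. I'm handing in.

```bash
python3 -c "
from plant import arm
print(arm.job_done())"
```

```text
the job is handed in; nothing more can be done
None
```

I pushed the trivet wholly inside the white circle and placed the medallion, diamond up, in its painted square, centred to under 1 mm and parallel to within about 0.5° by the last camera view; the job is handed in at about 19 s.

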